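# Rock a jammed slide rack free and stand it in the drying stand

## Robot

A 6-joint arm with a two-finger parallel gripper is mounted at the origin on the work surface. World frame = base frame: x ahead of the robot, y to its left, z up, the work surface at z = 0. Lengths are in mm, angles in rad, forces in N, time in s.
With the tool pointing down it reaches from about 425 to 950 mm from the base axis. Payload 14.7 kg.
Tool frame: the origin (TCP) lies midway between the tips of the shut fingers; the grasp point (between the pads) lies 19 mm behind it; z points along the fingers, y is the line along which they close (so a half turn about z gives the same grasp; the last joint's range is limited). The gripper opens to 85 mm and grips with 20 to 120 N. Pads are 22 mm wide; open, the fingers measure 114 mm over their backs; the gripper's body (76 mm by 85 mm) begins 54 mm behind the grasp point. The pads swing forward as they close: fully open they stand 13 mm farther back than shut.
Start: joints at [1.099, 0.48, 1.596, -0, 1.065, -0.047], TCP at [267.866, 592.233, 231.297] pointing down, gripper open.
Joint ranges: [-2.75, 2.75], [-0.82, 2.05], [0.23, 2.67], [-1.56, 4.7], [0.09, 2.69], [-2.92, 2.92]. Speed limits (rad/s): [1.89, 1.89, 2.39, 3.01, 3.01, 3.01].

## Interface

Orientations are given as a 3x3 rotation matrix whose columns are the frame's x, y, z axes.
In Python, from plant import ctrl gives the robot as it stands. The module is installed in compiled form; this text tells all that it offers.
- The arm moves only by the shell command python3 -m inch 'ROWS' [OPENING] [FORCE]. ROWS is JSON, a list that holds one entry, the list of rows, each a list of 4 numbers: the shift along the tool's x, y, z in m, then the turn about the tool's z in rad. A call has 1 to 8 rows; each row is the pose to reach, as a shift and turn from the pose commanded when the call began, along the tool's axes at that moment; what a row does not reach only later rows make up. A row lasts 1/10 s, in which the tool goes at most 50 mm and 8.59 degrees, less where a joint would pass 70% of its speed; a pose out of reach is approached as far as the arm can. A call with a gripper value outside its range is refused whole. OPENING is the gripper command: -1 is fully open, 1 is shut, values between are in proportion, set as the call begins (- or left out, the last holds). The fingers move at their own pace and stop on an object; FORCE is the grip in N (left out, the last holds). Time passes only in rows, so rows that repeat a pose let the fingers close. It gives the time, the measured TCP pose, the force, the opening and the grip force at its end, in the units of the state.
- ctrl.state(): the state, without advancing time (a new reading comes with each control period).
- ctrl.grab_frame(name): name is "scene" or "side" or "wrist"; returns (picture, depth): 480x640x3 uint8, red, green, blue; 480x640 float32, mm along the optical axis (not along the pixel's ray), 0 where there is no reading.
- ctrl.camera_model(name): a dict with "fx", "fy", "cx", "cy" (pixels), "T" (4x4, takes a point from camera to world coordinates). Camera axes: x right, y down, z forward; pixel columns grow to the right and rows downward; lengths in mm; the calibration is good to about 2 mm. A picture is of the moment at which its call begins: read the wrist's pose just before it. camera_model takes no time and is no camera call; for the wrist camera it gives the pose at the moment of the call.
- ctrl.close_job(): hands the job in; it is judged then, once.
The state is a dict: "time": time; "joints": joint angles; "qd": joint speeds; "joint_torque": joint torques, N m; "ee_pos": TCP position; "eef_rot": TCP orientation; "force": force on the tool from outside, world axes, zero at the start; "wrist_torque": the same for the moment, N m; "width": finger opening in mm; "finger_force": force on a finger pad.
Only numpy, scipy, OpenCV 4.12 (cv2) and the standard library are available. Lean on these libraries where they do the work, as an engineer would, in place of code of your own. Each camera call takes 0.05 s, during which the arm holds its last target. There are 200 camera calls.

## Task

The orange slide rack is jammed in its staining dock under two stiff red clips: rock it from side to side until it has pushed both clips right back, then lift it out and stand it upright on the green drain mat and let go. Take it again by the two ends of its handle and stand it on the blue pad in the empty bay of the white drying stand, lined up with the bay and let go, leaving the other racks, the bottle and the beaker undisturbed.

Things in the scene. Friction and masses are not known exactly. Their poses are not given: they have to be found in the camera images.
- rack: Orange slide rack, about 0.18 kg, 118 mm tall. Origin: centre of its underside; z up, x along its length. Body 64 (x) by 28 (y), 0 to 76 mm high, with a flange 64 (x) by 38 (y) at 50 to 55 mm high. It starts on the dock's floor, axes along the dock's; a clip overhangs the flange on each y side, about 4 mm above it, so a straight pull is blocked.
- rack_handle (a point): Middle of the rack's handle, on its axis 105 mm above its underside. The handle is a plain upright plate 52 (x) by 16 (y), from 76 to 118 mm above the underside: pinch it across its 16 mm thickness (y), or across its 52 mm ends (x).
- dock: Fixed steel staining dock, base 90 (x) by 150 (y) mm. Origin: centre of the underside, z up. Two thin end walls (x = +-34.5 to 38.5 mm, 48 mm wide in y) rise to 114 mm above the origin, so in the dock fingers fit only on the handle's two y faces. Grey clip housings, 81 mm high, at y = +-34 to 68 mm: fingertips must stay above them.
- dock_floor (a point): Where the rack's underside centre rests in the dock, 6 mm above the dock's origin. Fences 8 mm high round it leave the rack's foot 1.5 mm play each way in y and 2.5 mm in x.
- pivot_left (a point): Lower long edge of the rack on the dock's +y side (14 mm off centre, on the dock floor). Leaning the rack's top towards +y turns it about this edge; about 0.11 rad (6.4 degrees) pushes the left clip fully back to its stop. Then bring it upright again; with both clips back it lifts straight out.
- pivot_right (a point): The same edge on the -y side, for leaning towards -y and pushing the right clip back.
- clip_left (a joint): Red sliding clip on the dock's +y side, 22 mm wide, at 65.5 to 73.5 mm above the dock's origin, its nose 15 mm from the dock's centre line at 0. In m: 0 in (over the flange), 0.006 fully back. Slides away from the rack against about 6 N of friction, stays where left; frees the rack from about 0.0045.
- clip_right (a joint): The same on the dock's -y side, sliding towards -y.
- mat: Fixed green square drain mat, 130 by 130 mm, 4 mm thick. Origin: centre of its underside.
- stand: Fixed white drying stand, base 80 (x) by 154 (y) mm, 6 mm thick, with four 4 mm walls along x that rise to 112 mm above the origin and make three bays, each 46 mm wide, side by side in y at -50, 0 and +50 mm, open at both x ends. Origin: centre of the underside. Too narrow for fingers beside the handle's y faces.
- pad: Fixed blue pad, 60 (x) by 36 (y) mm, 3 mm thick, on the floor of the one empty bay, at its centre. Origin: centre of its underside (6 mm above the table); x along the bay. The rack stands on it, its x along the pad's x, either way round.
- rack_grey: Grey. Same shape and size as rack, already standing in a bay of the stand; leave it alone. Origin: centre of its underside.
- rack_yellow: Yellow. Same shape and size as rack, already standing in a bay of the stand; leave it alone. Origin: centre of its underside.
- bottle: Amber bottle, 56 mm across, 150 mm tall, loose, near the mat on the robot's side. Origin: centre of its underside.
- beaker: Glass beaker, 64 mm across, 80 mm tall, loose, beyond the mat. Origin: centre of its underside.

How it is judged:
By the outcome, as a careful person would: the job done as asked, in the order asked, and still so for the second after the job is handed in, with the robot touching nothing.
It also fails if it takes over 61 s, if anything falls off the work surface, if the arm or the gripper's body presses on something with over 40 N, if the wrist force passes 120 N, or if a joint passes its speed limit or range.

## Working session

There is one attempt and no reset: what is moved stays moved. The work goes in short steps, Python scripts to look and compute and a shell command to move; the robot and the scene stay as the last step left them, time stands still between calls to the robot, and variables do not carry over. Pictures are saved under pics/ and viewed, at most 10 in all, crops included, and the job is handed in when it is done.

```bash
mkdir -p pics; cat > h.py <<'E'
import numpy as np,cv2
from plant import ctrl
def grab(n):
    m=ctrl.camera_model(n); im,d=ctrl.grab_frame(n); np.savez(f'{n}.npz',im=im,d=d,**{k:np.array(m[k]) for k in m if k in('fx','fy','cx','cy','T')})
    return im,d,m
def load(n):
    z=np.load(f'{n}.npz'); return z['im'],z['d'],z
def cloud(d,m):
    v,u=np.mgrid[:480,:640]; P=np.stack([(u-m['cx'])/m['fx']*d,(v-m['cy'])/m['fy']*d,d],-1)
    T=np.array(m['T']); return P@T[:3,:3].T+T[:3,3]
E
python3 - <<'E'
from h import *
for n in('scene','side'):
    im,d,m=grab(n); cv2.imwrite(f'pics/{n}1.png',im[...,::-1]); print(n,np.round(m['T'],2).tolist(),m['fx'],(d>0).mean())
s=ctrl.state(); print(s['time'],s['ee_pos'],np.round(s['eef_rot'],3),s['width'])
E
```

```text
scene [[0.17, 0.83, -0.53, 1125.64], [0.99, -0.14, 0.09, -70.52], [-0.0, -0.54, -0.84, 937.32], [0.0, 0.0, 0.0, 1.0]] 462.8297935203898 0.9961295572916666
side [[-0.95, -0.22, 0.21, 412.91], [-0.3, 0.66, -0.69, 628.57], [0.01, -0.72, -0.69, 724.56], [0.0, 0.0, 0.0, 1.0]] 475.4523725873455 0.9962467447916666
0.1 [267.67837522 591.88819442 230.71094364] [[-0.911  0.412 -0.001]
 [ 0.412  0.911 -0.001]
 [ 0.    -0.001 -1.   ]] 85.63140211716336
```

View pics/scene1.png

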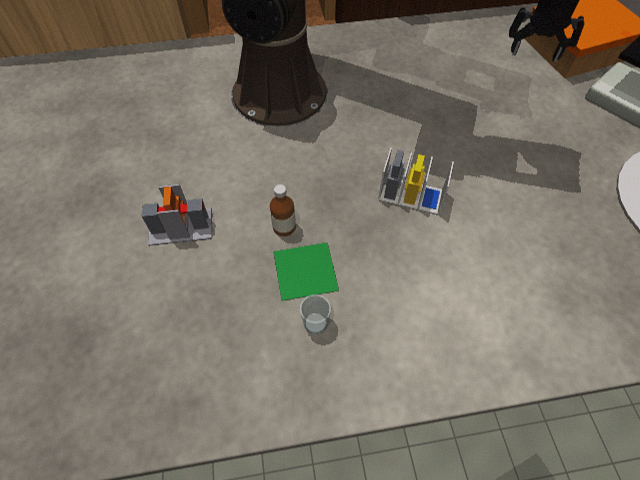

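View pics/side1.png

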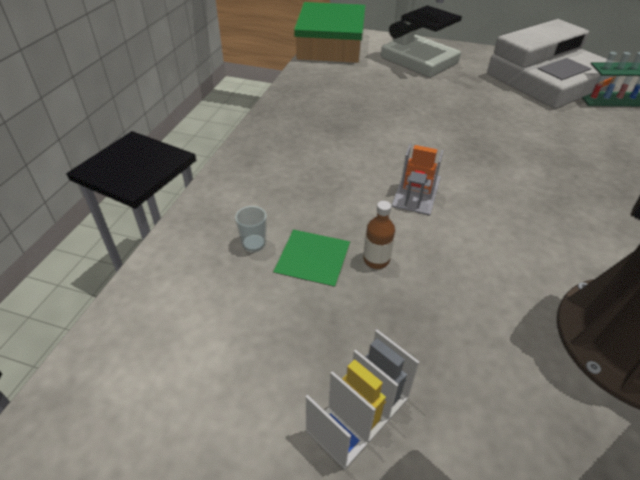

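The scene view shows the dock with the orange rack at about (172,215), the bottle at (283,212), the mat at (306,270), the beaker at (316,315), and the stand at (420,185) with its blue pad at (431,199). In the side view the dock is at (420,180) and the stand at (360,400). Next I measure from depth and colour masks.

```bash
cat >> h.py <<'E'
def hsvm(im,lo,hi): return cv2.inRange(cv2.cvtColor(im,cv2.COLOR_RGB2HSV),lo,hi)>0
COL=dict(orange=((8,180,90),(16,255,255)),red=((0,200,90),(4,255,255)),green=((50,120,60),(75,255,255)),blue=((105,150,60),(125,255,255)),yellow=((22,180,90),(32,255,255)))
def rect(Q):
    (c,s,a)=cv2.minAreaRect(Q.astype(np.float32)); return np.round(c,1),np.round(s,1),round(a,1)
E
python3 - <<'E'
from h import *
for n in('scene','side'):
    im,d,m=load(n); W=cloud(d,m); near=(W[...,2]>-20)&(W[...,2]<170)&(np.hypot(W[...,0],W[...,1])<1000)&(np.hypot(W[...,0],W[...,1])>350)
    print(n)
    for c,(lo,hi) in COL.items():
        k=hsvm(im,lo,hi)&near
        if k.sum()<8: print(c,k.sum());continue
        Q=W[k]; z=np.percentile(Q[:,2],[2,50,98])
        print(c,k.sum(),np.round(z,1),np.round(np.median(Q,0),1),'all',rect(Q[:,:2]))
        t=Q[Q[:,2]>z[2]-6]; 
        if c in('orange','yellow') and len(t)>3: print('  top',len(t),np.round(t.mean(0),1),rect(t[:,:2]))
    # above-table blobs
    k=((W[...,2]>15)&near).astype(np.uint8)
    nn,L,st,_=cv2.connectedComponentsWithStats(k)
    for i in range(1,nn):
        if st[i,4]>100:
            Q=W[L==i]; print('blob',st[i],np.round(Q.mean(0),0),rect(Q[:,:2]),np.round(Q[:,2].max(),0))
    tb=near&(abs(W[...,2])<8); print('table z',np.median(W[tb][:,2]))
E
```

```text
scene
orange 1665 [ 79.7 106.5 126.2] [ 41.8 934.5 106.5] all (array([201.9, 359.5]), array([ 248.7, 1430.3]), 23.3)
  top 134 [ 444.5 -296.7  125.1] (array([ 443.5, -296.4]), array([15.2, 52.2]), 86.1)
red 79 [69.8 74.2 76.9] [ 441.1 -277.6   74.2] all (array([ 442.4, -299. ]), array([66.6, 20.2]), 86.5)
green 2752 [1.5 5.1 8.7] [618.6 -16.8   5.1] all (array([632.6, -15.8]), array([165.6, 128.7]), 1.2)
blue 252 [ 7.1 10.2 13.9] [468.9 326.3  10.2] all (array([466.8, 326.7]), array([34.3, 59.8]), 62.7)
yellow 503 [ 13.6  81.5 127.2] [463.3 274.8  81.5] all (array([443.8, 282.6]), array([36.7, 66.2]), 63.3)
  top 115 [445.6 281.7 125.1] (array([444.8, 282. ]), array([15.6, 50.2]), 63.2)
blob [   7    0  166   16 1407] [-529. -664.   34.] (array([-529.6, -582.7]), array([ 24.1, 538.5]), 0.1) 71.0
blob [ 553    0   65   75 2131] [ 32. 932.  82.] (array([-27.8, 928.5]), array([237.2, 141.8]), 2.6) 112.0
blob [527  33  32  27 419] [-41. 851.  41.] (array([-54.8, 847.5]), array([125.1,  17.2]), 9.7) 88.0
blob [618  38  22  30 374] [189. 943. 156.] (array([173.1, 946. ]), array([ 53.1, 110
[... 1279 characters left out ...]
ay([384. , 178.7]), 6.7) 154.0
blob [630  77  10  21 101] [-117. -948.   39.] (array([-118.7, -949.2]), array([21.2, 16.4]), 72.7) 74.0
blob [ 400  144   44   62 1451] [ 444. -276.   81.] (array([ 443.6, -278. ]), array([107.8,  77.3]), 88.1) 128.0
blob [ 364  201   32   65 1464] [486. -31.  85.] (array([485.9, -38.9]), array([55.7, 42.3]), 13.5) 154.0
blob [ 236  206   31   43 1095] [744.  -9.  57.] (array([745.7, -12.6]), array([61.7, 62.2]), 12.0) 83.0
blob [ 329  329   91  112 5340] [432. 275.  89.] (array([433. , 261.5]), array([105.8,  80.6]), 63.2) 128.0
blob [ 306  395   45   71 1503] [477. 353.  71.] (array([478.3, 350.8]), array([ 5.6, 80.3]), 63.2) 115.0
table z 0.9771293508562167
```

```bash
cat >> h.py <<'E'
def go(x,y,z,yaw=None):
    "print shift in tool axes and turn to reach TCP x,y,z, tool-y at yaw deg"
    s=ctrl.state(); R=np.array(s['eef_rot']); p=np.array(s['ee_pos']); t=R.T@(np.array([x,y,z])-p)
    cur=np.degrees(np.arctan2(R[1,1],R[0,1])); dy=0 if yaw is None else np.radians(cur-yaw)
    print('t',round(s['time'],2),'pos',p.round(1),'yaw',round(cur,2),'shift',(t/1000).round(4),'turn',round(dy,4),'w',round(s['width'],1),'F',np.round(s['force'],1))
E
python3 -c "
from h import *
go(580,200,260);go(600,-100,260)"
```

```text
t 0.1 pos [267.7 591.9 230.7] yaw 65.66 shift [-0.4461 -0.2284 -0.029 ] turn 0 w 85.6 F [ 0.4 -0.9 -0.1]
t 0.1 pos [267.7 591.9 230.7] yaw 65.66 shift [-0.5879 -0.4935 -0.0287] turn 0 w 85.6 F [ 0.4 -0.9 -0.1]
```

```bash
python3 -m inch '[[[-0.05,-0.027,0,0],[-0.1,-0.055,-0.01,0],[-0.15,-0.082,-0.02,0],[-0.2,-0.11,-0.03,0],[-0.25,-0.137,-0.03,0],[-0.3,-0.165,-0.03,0],[-0.35,-0.192,-0.03,0],[-0.4,-0.22,-0.03,0]]]' -1; python3 -c "
from h import *
go(600,-120,260,86.3);go(443,-295,260,86.3)"
```

```text
time: 0.9
ee_pos: [507.4, 272.1, 261.0]
eef_rot: [[-0.911, 0.412, -0.0], [0.412, 0.911, 0.0], [0.0, 0.0, -1.0]]
force: [1.0, 0.5, -0.2]
width: 85.8
finger_force: 0.0
t 0.9 pos [507.4 272.1 261. ] yaw 65.66 shift [-0.246  -0.3191  0.001 ] turn -0.3602 w 85.8 F [ 1.   0.5 -0.2]
t 0.9 pos [507.4 272.1 261. ] yaw 65.66 shift [-0.175  -0.5433  0.001 ] turn -0.3602 w 85.8 F [ 1.   0.5 -0.2]
```

```bash
python3 -m inch '[[[-0.246,-0.319,0,-0.36],[-0.246,-0.319,0,-0.36],[-0.246,-0.319,0,-0.36],[-0.246,-0.319,0,-0.36],[-0.246,-0.319,0,-0.36],[-0.246,-0.319,0,-0.36],[-0.246,-0.319,0,-0.36],[-0.246,-0.319,0,-0.36]]]'; python3 -c "
from h import *
go(443,-295,240,86.3)"
```

```text
time: 1.7
ee_pos: [595.9, -106.4, 260.8]
eef_rot: [[-0.998, 0.065, -0.0], [0.065, 0.998, 0.0], [0.0, 0.0, -1.0]]
force: [1.5, 0.1, 0.3]
width: 86.1
finger_force: 0.0
t 1.7 pos [ 595.9 -106.4  260.8] yaw 86.28 shift [ 0.1404 -0.1981  0.0209] turn -0.0003 w 86.1 F [1.5 0.1 0.3]
```

```bash
python3 -m inch '[[[0.14,-0.185,0.02,0],[0.14,-0.185,0.02,0],[0.14,-0.185,0.02,0],[0.14,-0.185,0.02,0],[0.14,-0.185,0.02,0],[0.14,-0.185,0.02,0],[0.14,-0.185,0.02,0]]]'; python3 - <<'E'
from h import *
im,d,m=grab('wrist'); cv2.imwrite('pics/w1.png',im[...,::-1]); W=cloud(d,m)
for c in('orange','red'):
    k=hsvm(im,*COL[c])&(W[...,2]>20)&(W[...,2]<140); Q=W[k]; print(c,k.sum())
    if k.sum()<9: continue
    t=Q[Q[:,2]>np.percentile(Q[:,2],98)-5]; print(np.round(t.mean(0),1),rect(t[:,:2]),rect(Q[:,:2]))
    if c=='red':
        for sg in(1,-1):
            q=Q[(Q[:,1]+296)*sg>0]; print(sg,len(q),np.round(q.min(0),1),np.round(q.max(0),1))
go(443,-295,150,86.3)
E
```

```text
time: 2.4
ee_pos: [443.9, -280.3, 240.9]
eef_rot: [[-0.998, 0.067, -0.0], [0.067, 0.998, 0.0], [0.0, 0.0, -1.0]]
force: [0.1, 0.3, 0.8]
width: 85.6
finger_force: 0.0
orange 1
red 0
t 2.45 pos [ 444.5 -279.7  241. ] yaw 86.25 shift [ 0.0005 -0.0154  0.091 ] turn -0.0009 w 85.4 F [-0.4  0.2 -0.9]
```

View pics/w1.png

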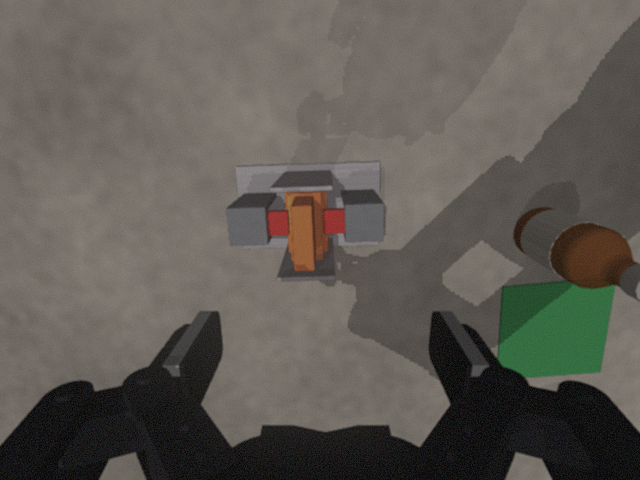

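Wrist view: the handle top is at about (302,235), with the red clips at (279,222) and (334,222) between grey housings. The colours are darker here, so I relax the masks.

```bash
sed -i "s/orange=((8,180,90),(16,255,255)),red=((0,200,90),(4,255,255))/orange=((6,130,60),(18,255,255)),red=((0,170,60),(4,255,255))/" h.py; python3 - <<'E'
from h import *
im,d,m=load('wrist'); W=cloud(d,m)
h=cv2.cvtColor(im,cv2.COLOR_RGB2HSV); print([(h[v,u].tolist(),d[v,u],W[v,u].round(0).tolist()) for u,v in((302,235),(279,222),(334,222),(320,230),(250,225),(100,100))])
for c in('orange','red'):
    k=hsvm(im,*COL[c]); k[:,460:]=0;k[300:]=0; Q=W[k]; print(c,k.sum())
    if c=='orange':
        t=Q[Q[:,2]>np.percentile(Q[:,2],98)-6]; print(np.round(t.mean(0),1),len(t),rect(t[:,:2]))
    else:
        for sg in(1,-1):
            q=Q[(Q[:,1]-np.median(W[235,302,1]))*sg>0]; print(sg,len(q),np.round(q.mean(0),1),rect(q[:,:2]))
E
```

```text
[([12, 149, 152], np.float32(269.3639), [440.0, -297.0, 125.0]), ([1, 170, 147], np.float32(318.73178), [442.0, -321.0, 74.0]), ([1, 176, 145], np.float32(320.12332), [445.0, -272.0, 72.0]), ([10, 175, 108], np.float32(313.54956), [449.0, -285.0, 81.0]), ([120, 10, 100], np.float32(313.09814), [441.0, -345.0, 80.0]), ([14, 26, 106], np.float32(357.84265), [324.0, -496.0, -2.0])]
orange 2651
[ 442.  -296.6  125.3] 1403 (array([ 416.4, -292.7]), array([ 20.4, 106.4]), 81.5)
red 309
1 201 [ 444.7 -272.4   74.6] (array([ 410.1, -270.7]), array([17. , 88.9]), 87.0)
-1 108 [ 443.  -320.9   73. ] (array([ 442.2, -322. ]), array([16.8, 20.1]), 85.4)
```

```bash
python3 -m inch '[[[0,-0.017,0.03,0],[0,-0.017,0.06,0],[0,-0.017,0.09,0],[0,-0.017,0.12,0],[0,-0.017,0.135,0],[0,-0.017,0.149,0],[0,-0.017,0.149,0],[0,-0.017,0.149,0]]]' - 30; python3 -m inch '[[[0,0,0,0],[0,0,0,0],[0,0,0,0],[0,0,0,0],[0,0,0,0]]]' 0.43 30;  python3 -c "
from h import *
go(443,-296.6,92,86.3)"
```

```text
time: 3.25
ee_pos: [443.9, -296.2, 92.1]
eef_rot: [[-0.998, 0.063, -0.0], [0.063, 0.998, 0.0], [0.0, 0.0, -1.0]]
force: [0.1, 0.1, 0.1]
width: 85.0
finger_force: 0.0
time: 3.75
ee_pos: [443.3, -296.9, 92.2]
eef_rot: [[-0.998, 0.065, 0.0], [0.065, 0.998, -0.0], [-0.0, -0.0, -1.0]]
force: [-0.9, -0.1, 0.3]
width: 24.2
finger_force: 0.0
t 3.75 pos [ 443.3 -296.9   92.2] yaw 86.28 shift [0.0003 0.0003 0.0002] turn -0.0003 w 24.2 F [-0.9 -0.1  0.3]
```

```bash
python3 -m inch '[[[0,0.004,0,0],[0,0.006,0,0],[0,0.008,0,0],[0,0.01,0,0],[0,0.01,0,0]]]'; python3 -m inch '[[[0,0.001,0,0],[0,0.002,0,0],[0,0.003,0,0],[0,0.003,0,0]]]';python3 -m inch '[[[0,0.001,0,0],[0,0.002,0,0],[0,0.002,0,0]]]'
```

```text
time: 4.25
ee_pos: [444.3, -287.2, 92.4]
eef_rot: [[-0.998, 0.064, 0.001], [0.064, 0.998, -0.001], [-0.001, -0.001, -1.0]]
force: [-1.3, -3.9, 3.5]
width: 24.1
finger_force: 2.2
time: 4.65
ee_pos: [444.6, -284.4, 92.4]
eef_rot: [[-0.998, 0.064, 0.001], [0.064, 0.998, -0.001], [-0.001, -0.001, -1.0]]
force: [-0.4, -5.0, 5.5]
width: 24.0
finger_force: 2.8
time: 4.95
ee_pos: [445.1, -283.2, 92.7]
eef_rot: [[-0.998, 0.064, 0.002], [0.064, 0.998, -0.002], [-0.002, -0.002, -1.0]]
force: [-2.8, -10.7, 7.1]
width: 24.3
finger_force: 5.8
```

```bash
python3 -m inch '[[[0,0.001,0,0],[0,0.002,0,0],[0,0.002,0,0]]]'; python3 - <<'E'
from h import *
im,d,m=grab('scene'); cv2.imwrite('pics/s2.png',cv2.resize(im[170:260,120:240,::-1],None,fx=5,fy=5)); W=cloud(d,m)
k=hsvm(im,*COL['red'])&(W[...,2]>40)&(W[...,2]<140); q=W[k]; print(k.sum(),rect(q[:,:2])); print(np.sort(q[:,1]).round(0))
E
```

```text
time: 5.25
ee_pos: [445.3, -282.3, 92.9]
eef_rot: [[-0.998, 0.064, 0.002], [0.064, 0.998, -0.004], [-0.003, -0.004, -1.0]]
force: [-7.2, -20.8, 7.5]
width: 24.5
finger_force: 11.2
86 (array([ 443. , -278.3]), array([108.1,  23.2]), 86.3)
[-332. -330. -330. -329. -329. -328. -328. -328. -326. -326. -326. -326.
 -325. -324. -323. -323. -322. -321. -321. -321. -319. -318. -318. -318.
 -317. -317. -317. -316. -315. -315. -315. -314. -277. -275. -275. -274.
 -273. -273. -273. -273. -273. -273. -271. -271. -271. -271. -270. -270.
 -270. -269. -269. -269. -269. -268. -268. -267. -267. -267. -267. -266.
 -266. -266. -266. -230. -229. -229. -229. -229. -229. -229. -228. -228.
 -228. -227. -227. -227. -227. -227. -227. -226. -226. -225. -225. -225.
 -225. -225.]
```

View pics/s2.png

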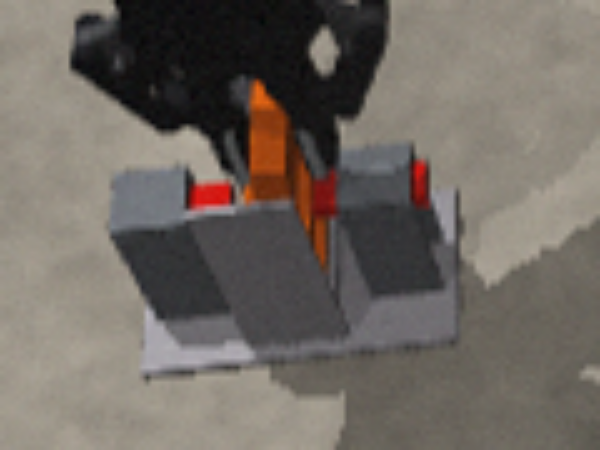

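The picture shows the rack leaning to the +y side, with the left clip's tail (420,185) out behind its housing. The sharp rise in force fits the clip reaching its stop. Now the other side.

```bash
python3 -m inch '[[[0,-0.004,0,0],[0,-0.008,0,0],[0,-0.012,0,0],[0,-0.017,0,0],[0,-0.021,0,0],[0,-0.025,0,0],[0,-0.027,0,0],[0,-0.027,0,0]]]'; python3 -m inch '[[[0,-0.001,0,0],[0,-0.002,0,0],[0,-0.003,0,0],[0,-0.003,0,0]]]'; python3 -m inch '[[[0,-0.001,0,0],[0,-0.002,0,0],[0,-0.002,0,0]]]'
```

```text
time: 6.1
ee_pos: [442.4, -306.8, 92.0]
eef_rot: [[-0.998, 0.065, -0.0], [0.065, 0.998, 0.0], [0.0, 0.0, -1.0]]
force: [0.7, 3.5, 2.4]
width: 24.5
finger_force: 1.6
time: 6.5
ee_pos: [442.3, -309.5, 92.0]
eef_rot: [[-0.998, 0.065, -0.0], [0.065, 0.998, 0.0], [0.0, 0.0, -1.0]]
force: [0.3, 4.8, 4.6]
width: 24.1
finger_force: 2.7
time: 6.8
ee_pos: [442.1, -311.2, 92.1]
eef_rot: [[-0.998, 0.065, -0.0], [0.065, 0.998, 0.001], [0.0, 0.001, -1.0]]
force: [1.4, 8.6, 7.7]
width: 24.4
finger_force: 4.5
```

```bash
python3 -m inch '[[[0,-0.001,0,0],[0,-0.002,0,0],[0,-0.003,0,0],[0,-0.003,0,0]]]'; python3 -m inch '[[[0,0.005,0,0],[0,0.01,0,0],[0,0.015,0,0],[0,0.018,0,0],[0,0.018,0,0],[0,0.018,0,0]]]' -1;python3 - <<'E'
from h import *
for n in('scene','wrist'):
    im,d,m=grab(n);  W=cloud(d,m)
    cl=(W[...,0]>390)&(W[...,0]<495)&(W[...,1]>-390)&(W[...,1]<-210)
    k=hsvm(im,*COL['red'])&cl&(W[...,2]>50)&(W[...,2]<100); a=np.array([.065,.998]); s=(W[k][:,:2]-[443.3,-296.6])@a
    print(n,np.sort(s).round(0))
    k=hsvm(im,*COL['orange'])&cl; q=W[k]; q=q[q[:,2]>118]; print(len(q),q.mean(0).round(1) if len(q) else 0)
    cv2.imwrite(f'pics/{n}3.png',cv2.resize(im[170:260,120:240,::-1],None,fx=5,fy=5) if n=='scene' else im[...,::-1])
go(443,-296.6,92,86.3)
E
```

```text
time: 7.2
ee_pos: [441.8, -312.6, 92.3]
eef_rot: [[-0.998, 0.065, -0.001], [0.065, 0.998, 0.003], [0.001, 0.003, -1.0]]
force: [4.0, 22.5, 17.4]
width: 24.5
finger_force: 12.5
time: 7.8
ee_pos: [443.3, -296.9, 92.0]
eef_rot: [[-0.998, 0.065, 0.0], [0.065, 0.998, -0.0], [-0.0, -0.0, -1.0]]
force: [0.2, -0.6, 0.1]
width: 85.4
finger_force: 0.0
scene [-73. -73. -73. -73. -72. -72. -72. -71. -70. -35. -34. -34. -34. -32.
 -32. -31. -31. -30. -30. -30. -29. -29. -27. -27. -27. -25. -25. -25.
 -25. -23. -22. -22. -22.  19.  20.  20.  21.  21.  21.  21.  22.  22.
  23.  23.  23.  23.  23.  23.  23.  23.  24.  25.  25.  26.  26.  26.
  27.  27.  27.  28.  28.  28.  28.  28.  28.  29.  29.  30.  30.  30.
  30.  30.  30.  31.  31.  67.  67.  68.  68.  68.  68.  68.  69.  69.
  69.  69.  69.  69.  69.  71.  71.  71.  71.  71.  72.  72.  72.  73.]
149 [ 444.7 -295.   124.8]
wrist [-74. -74. -74. ...  73.  73.  73.]
5538 [ 440.8 -295.8  123.4]
t 7.9 pos [ 443.3 -297.    92. ] yaw 86.28 shift [ 0.0003  0.0004 -0.    ] turn -0.0003 w 85.7 F [ 0.2 -0.4  0.3]
```

View pics/scene3.png

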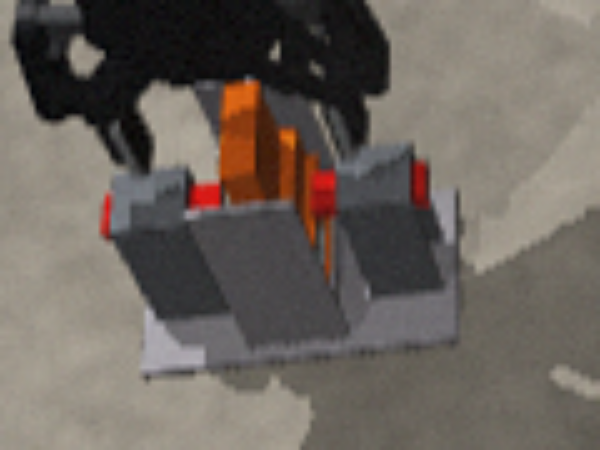

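Both clip tails are out (105,215 and 420,185) and the noses sit about 21 mm off the centre line, so both clips are fully back. The rack stands upright. Next: grip and lift.

```bash
python3 -m inch '[[[0,0.0008,0,0],[0,0.0008,0,0],[0,0.0008,0,0],[0,0.0008,0,0],[0,0.0008,0,0],[0,0.0008,0,0],[0,0.0008,0,0],[0,0.0008,0,0]]]' 1 45;  python3 -m inch '[[[0,0,-0.004,0],[0,0,-0.01,0],[0,0,-0.02,0],[0,0,-0.03,0]]]'
```

```text
time: 8.7
ee_pos: [443.3, -296.2, 92.1]
eef_rot: [[-0.998, 0.065, 0.0], [0.065, 0.998, -0.0], [-0.0, -0.0, -1.0]]
force: [-1.8, -1.8, 4.2]
width: 15.3
finger_force: 43.8
time: 9.1
ee_pos: [443.3, -295.9, 122.9]
eef_rot: [[-0.998, 0.065, -0.0], [0.065, 0.998, 0.0], [0.0, 0.0, -1.0]]
force: [0.2, -0.4, -1.3]
width: 15.7
finger_force: 43.6
```

```bash
python3 -m inch '[[[0,0,-0.03,0],[0,0,-0.06,0],[0,0,-0.1,0],[0,0,-0.14,0],[0,0,-0.14,0]]]'; python3 - <<'E'
from h import *
for n in('scene','side'):
    im,d,m=load(n); W=cloud(d,m)
    k=hsvm(im,*COL['green'])&(W[...,2]<12)&(W[...,2]>-5)&(abs(W[...,0]-610)<100)&(abs(W[...,1]+14)<90)
    k=cv2.erode(k.astype(np.uint8),np.ones((2,2)))>0; print(rect(W[k][:,:2]),W[k].mean(0).round(1))
go(618,-15,257);go(618,-15,92)
E
```

```text
time: 9.6
ee_pos: [445.4, -297.5, 268.0]
eef_rot: [[-0.998, 0.065, 0.007], [0.065, 0.998, -0.005], [-0.007, -0.005, -1.0]]
force: [0.9, -0.0, -1.7]
width: 15.5
finger_force: 43.7
(array([615.9, -15.2]), array([127.9, 126.2]), 1.3) [618.8 -15.8   5. ]
(array([613.9, -12.7]), array([122.4, 124.6]), 1.1) [613.3  -9.6   4.9]
t 9.6 pos [ 445.4 -297.5  268. ] yaw 86.29 shift [-0.1539  0.2931  0.0107] turn 0 w 15.5 F [ 0.9 -0.  -1.7]
t 9.6 pos [ 445.4 -297.5  268. ] yaw 86.29 shift [-0.1527  0.2939  0.1757] turn 0 w 15.5 F [ 0.9 -0.  -1.7]
```

```bash
python3 -m inch '[[[-0.02,0.039,0,0],[-0.043,0.082,0,0],[-0.066,0.127,0,0],[-0.089,0.17,0,0],[-0.112,0.214,0,0],[-0.133,0.254,0,0],[-0.153,0.292,0,0],[-0.153,0.292,0,0]]]'; python3 -m inch '[[[0,0,0,0],[0,0,0,0]]]'; python3 -c "
from h import *
go(615,-14,93,86.3)"
```

```text
time: 10.4
ee_pos: [616.7, -10.1, 261.7]
eef_rot: [[-0.998, 0.061, 0.001], [0.061, 0.998, 0.001], [-0.001, 0.001, -1.0]]
force: [0.1, -1.0, -1.9]
width: 15.2
finger_force: 44.3
time: 10.6
ee_pos: [614.2, -15.1, 261.9]
eef_rot: [[-0.998, 0.065, -0.001], [0.065, 0.998, -0.0], [0.001, -0.0, -1.0]]
force: [0.3, -1.2, -1.8]
width: 15.4
finger_force: 44.3
t 10.6 pos [614.2 -15.1 261.9] yaw 86.28 shift [-0.0009  0.0012  0.1689] turn -0.0003 w 15.4 F [ 0.3 -1.2 -1.8]
```

```bash
python3 -m inch '[[[0,0,0.035,0],[0,0,0.075,0],[0,0,0.115,0],[0,0,0.145,0],[0,0,0.16,0],[0,0,0.167,0],[0,0,0.167,0],[0,0,0.167,0]]]'; python3 -m inch '[[[0,0,0.001,0],[0,0,0.002,0],[0,0,0.003,0],[0,0,0.003,0]]]'
```

```text
time: 11.4
ee_pos: [615.7, -14.9, 96.4]
eef_rot: [[-0.998, 0.065, 0.002], [0.065, 0.998, -0.0], [-0.002, -0.0, -1.0]]
force: [1.9, -0.4, -1.1]
width: 15.1
finger_force: 44.3
time: 11.8
ee_pos: [614.9, -14.5, 92.1]
eef_rot: [[-0.998, 0.065, 0.0], [0.065, 0.998, -0.0], [-0.0, -0.0, -1.0]]
force: [-0.4, -0.1, -1.5]
width: 15.5
finger_force: 44.3
```

```bash
python3 -m inch '[[[0,0,0.001,0],[0,0,0.002,0],[0,0,0.002,0]]]'; python3 -m inch '[[[0,0,0.0005,0],[0,0,0.001,0],[0,0,0.001,0]]]'
```

```text
time: 12.1
ee_pos: [615.0, -14.6, 90.1]
eef_rot: [[-0.998, 0.065, 0.0], [0.065, 0.998, -0.0], [-0.0, -0.0, -1.0]]
force: [-0.7, 0.2, 3.7]
width: 15.3
finger_force: 44.8
time: 12.4
ee_pos: [615.1, -14.6, 90.1]
eef_rot: [[-0.998, 0.065, 0.001], [0.065, 0.998, -0.0], [-0.001, -0.0, -1.0]]
force: [-5.8, 0.3, 18.3]
width: 15.6
finger_force: 47.2
```

```bash
python3 -m inch '[[[0,0,-0.001,0],[0,0,-0.001,0],[0,0,-0.001,0],[0,0,-0.001,0],[0,0,-0.001,0]]]' -1; python3 -m inch '[[[0,0,-0.02,0],[0,0,-0.05,0],[0,0,-0.09,0],[0,0,-0.13,0],[0,0,-0.13,0],[0,0,-0.13,0]]]';python3 - <<'E'
from h import *
for n in('scene','side','wrist'):
    im,d,m=grab(n);  W=cloud(d,m)
    k=hsvm(im,*COL['orange'])&(abs(W[...,0]-615)<60)&(abs(W[...,1]+14)<60)&(W[...,2]>20)
    q=W[k]; t=q[abs(q[:,2]-123)<4]; print(n,len(q),len(t),t.mean(0).round(1),rect(t[:,:2]))
cv2.imwrite('pics/w4.png',im[...,::-1])
go(615,-14.6,90,-3.7)
E
```

```text
time: 12.9
ee_pos: [614.8, -14.6, 89.9]
eef_rot: [[-0.998, 0.065, -0.0], [0.065, 0.998, 0.0], [0.0, 0.0, -1.0]]
force: [-0.3, 0.6, 0.5]
width: 84.7
finger_force: 0.0
time: 13.5
ee_pos: [615.3, -14.6, 220.9]
eef_rot: [[-0.998, 0.065, 0.002], [0.065, 0.998, -0.0], [-0.002, -0.0, -1.0]]
force: [-0.5, 0.8, -0.9]
width: 85.3
finger_force: 0.0
scene 654 165 [615.3 -14.7 122.9] (array([613.5, -14.6]), array([15.9, 54.7]), 86.1)
side 1101 176 [614.1 -11.7 122.4] (array([614.2, -12.3]), array([16.9, 50.9]), 88.7)
wrist 3771 1571 [614.3 -14.2 121.4] (array([615.2, -14.2]), array([15.9, 51.5]), 85.8)
t 13.65 pos [614.2 -14.5 218.8] yaw 86.29 shift [-0.0011 -0.      0.1288] turn 1.5705 w 85.2 F [ 0.1  0.1 -1.2]
```

View pics/w4.png

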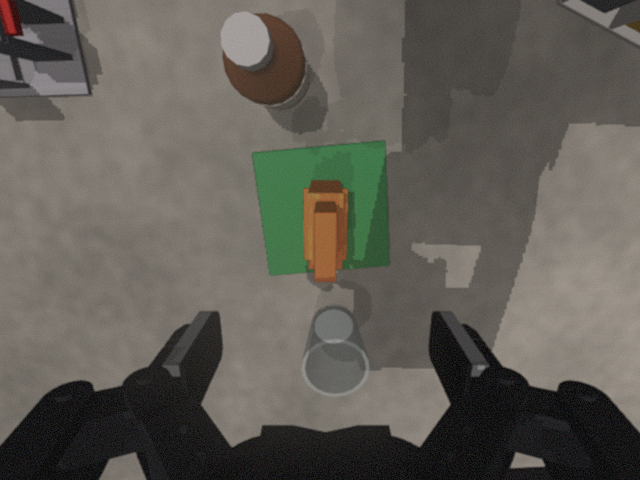

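The rack stands upright in the middle of the mat (handle at pixel (325,240)), with the bottle and beaker untouched. Next: turn 90° and take the handle by its ends.

```bash
python3 -m inch '[[[0,0,0,0.14],[0,0,0,0.28],[0,0,0,0.42],[0,0,0,0.56],[0,0,0,0.7],[0,0,0,0.84],[0,0,0,0.98],[0,0,0,1.12]]]'; python3 -m inch '[[[0,0,0,0.14],[0,0,0,0.28],[0,0,0,0.4],[0,0,0,0.45],[0,0,0,0.45],[0,0,0,0.45]]]'; python3 -c "
from h import *
go(615,-14.5,90,-3.75)"
```

```text
time: 14.45
ee_pos: [614.2, -14.5, 218.5]
eef_rot: [[-0.371, 0.929, -0.002], [0.929, 0.371, 0.0], [0.001, -0.002, -1.0]]
force: [0.8, -0.1, -0.6]
width: 85.8
finger_force: 0.0
time: 15.05
ee_pos: [614.5, -14.6, 219.1]
eef_rot: [[0.062, 0.998, -0.001], [0.998, -0.062, 0.0], [0.0, -0.001, -1.0]]
force: [-0.6, 0.1, 0.1]
width: 85.0
finger_force: 0.0
t 15.05 pos [614.5 -14.6 219.1] yaw -3.56 shift [1.000e-04 7.000e-04 1.291e-01] turn 0.0033 w 85.0 F [-0.6  0.1  0.1]
```

```bash
python3 -m inch '[[[0,0,0.03,0],[0,0,0.06,0],[0,0,0.09,0],[0,0,0.115,0],[0,0,0.13,0],[0,0,0.133,0],[0,0,0.133,0]]]'; python3 -m inch '[[[0,0,0,0],[0,0,0,0],[0,0,0,0],[0,0,0,0],[0,0,0,0]]]' 1 45; python3 -c "
from h import *
go(615,-14.5,90,-3.75)"
```

```text
time: 15.75
ee_pos: [614.9, -14.6, 87.0]
eef_rot: [[0.063, 0.998, -0.0], [0.998, -0.063, 0.0], [-0.0, -0.0, -1.0]]
force: [0.6, -0.3, -0.2]
width: 85.4
finger_force: 0.0
time: 16.25
ee_pos: [615.6, -14.6, 88.3]
eef_rot: [[0.064, 0.998, 0.002], [0.998, -0.064, -0.0], [-0.0, 0.002, -1.0]]
force: [-1.2, 0.0, 7.9]
width: 51.4
finger_force: 46.0
t 16.25 pos [615.6 -14.6  88.3] yaw -3.66 shift [ 0.0001 -0.0006 -0.0017] turn 0.0016 w 51.4 F [-1.2  0.   7.9]
```

```bash
python3 -m inch '[[[0,0,-0.005,0],[0,0,-0.02,0],[0,0,-0.05,0],[0,0,-0.09,0],[0,0,-0.13,0],[0,0,-0.17,0],[0,0,-0.17,0],[0,0,-0.17,0]]]'; python3 - <<'E'
from h import *
for n in('scene','side'):
    im,d,m=grab(n);  W=cloud(d,m)
    k=hsvm(im,*COL['orange'])&(abs(W[...,0]-615)<60)&(abs(W[...,1]+14)<60)&(W[...,2]>20)
    q=W[k]; print(n,len(q),q.min(0).round(0),q.max(0).round(0))
    k=hsvm(im,*COL['blue'])&(abs(W[...,0]-467)<60)&(abs(W[...,1]-327)<60)&(W[...,2]<25); q=W[k]; print(rect(q[:,:2]))
    w=(abs(W[...,0]-455)<90)&(abs(W[...,1]-300)<110)&(abs(W[...,2]-112)<4); q=W[w][:,:2]-[467,327]; c=np.radians(63.1); s=q@[np.cos(c),np.sin(c)]; l=q@[np.sin(c),-np.cos(c)]
    for lo,hi in((-32,-18),(18,32)):
        j=(s>lo)&(s<hi); print('wall',j.sum(),s[j].mean().round(1),l[j].min().round(0),l[j].max().round(0), np.degrees(np.polyfit(l[j],s[j],1)[0]).round(2) if j.sum()>5 else '')
go(467,327,256,-26.9)
E
```

```text
time: 17.05
ee_pos: [615.2, -14.6, 258.9]
eef_rot: [[0.064, 0.998, 0.003], [0.998, -0.064, -0.0], [-0.0, 0.003, -1.0]]
force: [-0.1, -0.2, -2.9]
width: 51.6
finger_force: 47.6
scene 537 [582. -35. 176.] [672.   4. 358.]
(array([466.2, 327. ]), array([34.2, 60.7]), 62.5)
wall 47 -25.3 -42.0 43.0 -0.24
wall 49 24.6 -40.0 38.0 -0.43
side 1585 [581. -22. 175.] [651.  32. 516.]
(array([440.2, 332.2]), array([ 8.6, 18.7]), 3.0)
wall 216 -23.4 -41.0 39.0 -0.03
wall 231 26.5 -41.0 39.0 -0.12
t 17.15 pos [614.2 -14.5 256.6] yaw -3.67 shift [ 0.3314 -0.1687  0.0008] turn 0.4055 w 51.3 F [ 0.3 -0.5 -1.3]
```

```bash
python3 -m inch '[[[0.035,-0.018,0,0.05],[0.08,-0.041,0,0.1],[0.125,-0.064,0,0.15],[0.17,-0.086,0,0.2],[0.215,-0.109,0,0.26],[0.258,-0.131,0,0.32],[0.298,-0.152,0,0.37],[0.331,-0.169,0,0.406]]]'; python3 -m inch '[[[0,0,0,0],[0,0,0,0],[0,0,0,0]]]'; python3 - <<'E'
from h import *
im,d,m=grab('scene');  W=cloud(d,m); cv2.imwrite('pics/s5.png',cv2.resize(im[100:230,350:490,::-1],None,fx=4,fy=4))
go(467,327,130,-27)
E
```

```text
time: 17.95
ee_pos: [465.3, 328.2, 255.7]
eef_rot: [[0.454, 0.891, -0.002], [0.891, -0.454, -0.001], [-0.002, -0.001, -1.0]]
force: [1.5, 0.2, -1.3]
width: 51.2
finger_force: 47.5
time: 18.25
ee_pos: [467.3, 325.7, 256.2]
eef_rot: [[0.453, 0.892, -0.001], [0.892, -0.453, -0.001], [-0.001, -0.001, -1.0]]
force: [-0.2, 0.3, -0.8]
width: 51.3
finger_force: 47.7
t 18.3 pos [467.6 325.5 256.4] yaw -26.97 shift [ 0.0012 -0.0011  0.1264] turn 0.0005 w 51.5 F [-1.1 -0.9 -0.7]
```

View pics/s5.png

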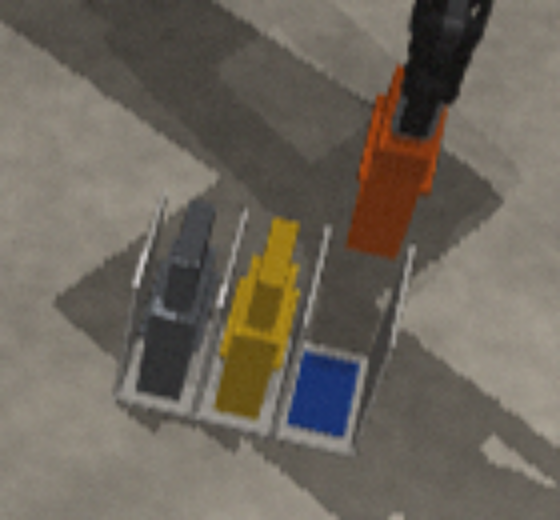

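The scene view shows the orange rack hanging upright above the empty bay (blue pad at (325,390)). Now I lower it.

```bash
python3 -m inch '[[[0.001,-0.001,0.02,0],[0.001,-0.001,0.04,0],[0.001,-0.001,0.048,0],[0.001,-0.001,0.048,0],[0.001,-0.001,0.048,0]]]'; python3 - <<'E'
from h import *
im,d,m=grab('scene');  W=cloud(d,m)
c=np.radians(63);a=np.array([np.cos(c),np.sin(c)]);b=np.array([np.sin(c),-np.cos(c)])
k=hsvm(im,*COL['orange'])&(abs(W[...,0]-467)<60)&(abs(W[...,1]-327)<60)&(W[...,2]>110)&(W[...,2]<245)
q=W[k]; s=(q[:,:2]-[467,327])@a; l=(q[:,:2]-[467,327])@b; print(len(q))
for z0 in range(120,250,10):
    j=abs(q[:,2]-z0)<5
    if j.sum()>5: print(z0,j.sum(),np.percentile(s[j],[2,98]).round(1),np.percentile(l[j],[2,98]).round(1))
go(467,327,100,-27)
E
```

```text
time: 18.8
ee_pos: [467.5, 327.6, 209.5]
eef_rot: [[0.454, 0.891, 0.0], [0.891, -0.454, 0.0], [0.0, 0.0, -1.0]]
force: [0.5, -0.2, -0.5]
width: 51.5
finger_force: 47.7
511
130 42 [-14.2  11.9] [-10.9  31.4]
140 35 [-13.7  12.6] [27.3 31.4]
150 41 [-13.6  13. ] [26.2 32.1]
160 42 [-11.5  13. ] [26.7 31.2]
170 41 [-14.1  12.9] [26.6 33.2]
180 133 [-19.   18.5] [-29.6  31.9]
190 46 [-14.4  12.8] [-15.4  32.8]
200 120 [-14.2  13. ] [-28.7  32.2]
210 8 [-9.2  7.9] [19.9 30.7]
t 18.85 pos [467.6 327.9 209.8] yaw -26.96 shift [-0.0011 -0.0002  0.1098] turn 0.0007 w 51.0 F [ 0.9  0.5 -1.2]
```

```bash
python3 -m inch '[[[0,0,0.015,0],[0,0,0.03,0],[0,0,0.045,0],[0,0,0.06,0],[0,0,0.075,0],[0,0,0.09,0],[0,0,0.105,0],[0,0,0.11,0]]]'; python3 -m inch '[[[0,0,0,0],[0,0,0.001,0],[0,0,0.002,0],[0,0,0.003,0],[0,0,0.003,0]]]'
```

```text
time: 19.65
ee_pos: [467.0, 327.8, 98.6]
eef_rot: [[0.453, 0.892, -0.0], [0.892, -0.453, -0.0], [-0.0, -0.0, -1.0]]
force: [1.2, -0.9, -0.6]
width: 51.1
finger_force: 47.7
time: 20.15
ee_pos: [467.0, 328.0, 96.2]
eef_rot: [[0.453, 0.892, 0.0], [0.892, -0.453, 0.0], [0.0, 0.0, -1.0]]
force: [0.1, -0.1, -1.4]
width: 51.4
finger_force: 47.7
```

```bash
python3 -m inch '[[[-0.0004,0,0.001,0],[-0.0004,0,0.002,0],[-0.0004,0,0.002,0]]]'; python3 -m inch '[[[0,0,0.0005,0],[0,0,0.001,0],[0,0,0.001,0]]]'
```

```text
time: 20.45
ee_pos: [466.7, 327.5, 93.9]
eef_rot: [[0.453, 0.892, -0.0], [0.892, -0.453, -0.0], [-0.0, -0.0, -1.0]]
force: [-0.5, -0.0, -1.1]
width: 51.4
finger_force: 47.7
time: 20.75
ee_pos: [466.8, 327.6, 93.2]
eef_rot: [[0.453, 0.892, 0.0], [0.892, -0.453, 0.0], [0.0, 0.0, -1.0]]
force: [-0.7, -0.5, 4.9]
width: 51.8
finger_force: 48.3
```

```bash
python3 -m inch '[[[0,0,0,0],[0,0,0,0],[0,0,0,0],[0,0,0,0],[0,0,0,0]]]' -1; python3 -m inch '[[[0,0,-0.02,0],[0,0,-0.05,0],[0,0,-0.09,0],[0,0,-0.13,0],[0,0,-0.16,0],[0,0,-0.16,0],[0,0,-0.16,0]]]'; python3 - <<'E'
from h import *
c=np.radians(63);a=np.array([np.cos(c),np.sin(c)]);b=np.array([np.sin(c),-np.cos(c)])
for n in('scene','wrist'):
    im,d,m=grab(n);  W=cloud(d,m)
    for col,p in(('orange',(467,327)),('yellow',(445,282))):
        k=hsvm(im,*COL[col])&(abs(W[...,0]-p[0])<60)&(abs(W[...,1]-p[1])<60)&(W[...,2]>123)&(W[...,2]<133)
        q=W[k]
        if len(q)>5: print(n,col,len(q),q.mean(0).round(1),rect(q[:,:2]))
    if n=='scene':
        cv2.imwrite('pics/s6.png',np.hstack([cv2.resize(im[130:230,360:470,::-1],None,fx=4,fy=4),cv2.resize(im[180:340,130:340,::-1],(350,400))]))
go(467,327,100,-27)
E
```

```text
time: 21.25
ee_pos: [466.8, 327.6, 93.0]
eef_rot: [[0.453, 0.892, 0.0], [0.892, -0.453, -0.0], [-0.0, 0.0, -1.0]]
force: [0.1, 0.5, 0.3]
width: 85.5
finger_force: 0.0
time: 21.95
ee_pos: [466.9, 327.6, 253.5]
eef_rot: [[0.453, 0.892, 0.001], [0.892, -0.453, 0.001], [0.001, 0.001, -1.0]]
force: [-0.3, 0.0, -0.5]
width: 85.1
finger_force: 0.0
scene orange 122 [466.8 326.5 127.7] (array([464.9, 327.7]), array([15.8, 53.4]), 62.6)
scene yellow 97 [445.1 282.  125.4] (array([443.5, 282.5]), array([15.4, 48.9]), 64.1)
wrist orange 1270 [467.5 328.5 126.5] (array([467.1, 328. ]), array([15.6, 51.6]), 62.9)
t 22.05 pos [466.2 327.2 252. ] yaw -26.93 shift [0.0004 0.0009 0.152 ] turn 0.0012 w 85.4 F [-0.4  0.1 -0.3]
```

View pics/s6.png

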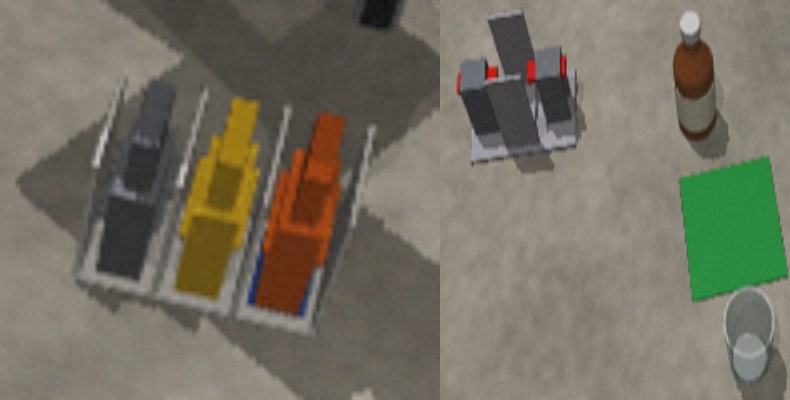

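The orange rack stands upright and lined up on the blue pad (290,250). The clips are back, and the bottle, the beaker and the other racks haven't moved. Handing in.

```bash
python3 -c "
from plant import ctrl
print(ctrl.close_job())"
```

```text
the job is handed in; nothing more can be done
None
```

The job is done and handed in at about 22 s: both clips were pushed right back, the rack stood on the mat and was released, then it was taken by its handle ends and left upright and lined up on the blue pad, with the other racks, bottle and beaker undisturbed.

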